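# Start the dust extraction from the wireless senders

### The job

Start the workshop's dust extraction from the wireless senders on the bench: with your fingertips gently press in the round button, then the long bar button, then the square button, each well past half of its travel, so that it stays down. Leave the wide mushroom-shaped stop button out, and do not pick up or push aside the senders, the jar, the tape measure or the screwdriver.

Things in the scene. Friction and masses are not known exactly. Their poses are not given: they have to be found in the camera images.
- sender_round: Loose wireless sender on the bench, in any of four places: white plastic box 64 x 64 mm, its top 34 mm above the bench, about 0.3 kg, with one black button centred on top: a plain round flat-topped button, 36 mm across, its top 54 mm above the bench when out. Origin: centre of the box's underside; z up, x and y along its sides, yaw within 35 degrees.
- top_round (a point): Centre of the top face of the round button; moves down with it (54 mm above the bench when out, 44 mm when fully in).
- cap_round (a joint): Press-in depth of the round button in m: 0 out, 0.010 fully in. It slides straight down against about 3 N (plus 8 N per m/s), has no spring and stays where it is left. It counts as in from 0.006; the rest is spare travel. The button's top is sprung on it: it first gives about 1 mm and, once fully in, up to 8 mm in all (2 N plus 1.2 N per mm). Over 20 N is too hard.
- sender_bar: Loose wireless sender on the bench, in any of four places: white plastic box 50 x 84 mm, its top 34 mm above the bench, about 0.3 kg, with one black button centred on top: a long narrow bar button, 18 mm (x) by 60 mm (y), its top 54 mm above the bench when out. Origin: centre of the box's underside; z up, x and y along its sides, yaw within 35 degrees.
- top_bar (a point): Centre of the top face of the bar button; moves down with it (54 mm above the bench when out, 44 mm when fully in).
- cap_bar (a joint): Press-in depth of the bar button in m: 0 out, 0.010 fully in. It slides straight down against about 3 N (plus 8 N per m/s), has no spring and stays where it is left. It counts as in from 0.006; the rest is spare travel. The button's top is sprung on it: it first gives about 1 mm and, once fully in, up to 8 mm in all (2 N plus 1.2 N per mm). Over 20 N is too hard.
- sender_square: Loose wireless sender on the bench, in any of four places: white plastic box 64 x 64 mm, its top 34 mm above the bench, about 0.3 kg, with one black button centred on top: a square flat-topped button, 36 x 36 mm, its top 54 mm above the bench when out. Origin: centre of the box's underside; z up, x and y along its sides, yaw within 35 degrees.
- top_square (a point): Centre of the top face of the square button; moves down with it (54 mm above the bench when out, 44 mm when fully in).
- cap_square (a joint): Press-in depth of the square button in m: 0 out, 0.010 fully in. It slides straight down against about 3 N (plus 8 N per m/s), has no spring and stays where it is left. It counts as in from 0.006; the rest is spare travel. The button's top is sprung on it: it first gives about 1 mm and, once fully in, up to 8 mm in all (2 N plus 1.2 N per mm). Over 20 N is too hard.
- sender_stop: Loose wireless sender on the bench, in any of four places: white plastic box 64 x 64 mm, its top 34 mm above the bench, about 0.3 kg, with one black button centred on top: a wide domed mushroom button, 54 mm across, overhanging its stem, its top 63 mm above the bench when out. Origin: centre of the box's underside; z up, x and y along its sides, yaw within 35 degrees.
- cap_stop (a joint): Press-in depth of the mushroom stop button in m: 0 out, 0.010 fully in. It slides straight down against about 3 N (plus 8 N per m/s), has no spring and stays where it is left. Must stay out (under 0.002).
- jar: Glass screw jar with steel lid, 60 mm across, 85 mm tall, 0.3 kg, loose. Origin: centre of the underside. Leave alone.
- tape: Black tape measure standing on edge, 55 x 36 mm, 50 mm tall, loose. Origin: centre of the underside. Leave alone.
- screwdriver: Screwdriver 200 mm long lying on the bench beyond the senders, roughly along world y, loose. Origin: the middle of its length, at bench height. Leave alone.
There are look-alikes about, which are no part of the job. Leave any green or purple look-alike of the sender_round alone.

How it is judged:
By the outcome, as a careful person would: the job done as asked, in the order asked, and still so for the second after the job is handed in, with the robot touching nothing.
It also fails if it takes over 48 s, if anything falls off the work surface, if the arm or the gripper's body presses on something with over 40 N, if the wrist force passes 120 N, or if a joint passes its speed limit or range.

### The arm

A 7-joint arm with a two-finger parallel gripper is mounted at the origin on the work surface. World frame = base frame: x ahead of the robot, y to its left, z up, the work surface at z = 0. Lengths are in m, angles in rad, forces in N, time in s.
With the tool pointing down it reaches from about 0.4 to 0.925 m from the base axis. Payload 4.1 kg.
Tool frame: the origin (TCP) lies on the centre line of the jaws, within the pads' length; the fingertips stand 17 mm ahead of it and the grasp point (between the pads) lies 2 mm behind it; z points along the fingers, x is the direction in which the jaws open and shut, and the axes are right-handed (so a half turn about z gives the same grasp; the last joint's range is limited). The gripper opens to 85 mm and grips with 20 to 120 N. Pads are 22 mm wide; open, the fingers measure 114 mm over their backs; the gripper's body (76 mm by 85 mm) begins 54 mm behind the grasp point. The pads swing forward as they close: fully open they stand 13 mm farther back than shut.
Start: joints at [1.223, 0.398, 0.045, 1.537, -0.019, 1.207, -0.051], TCP at [0.16, -0.63, 0.248] pointing down, gripper open.
Joint ranges: [-2.82, 2.82], [-0.49, 2.23], [-1.37, 1.46], [0, 2.46], [-1.36, 4.5], [0.23, 2], [-2.94, 2.94]. Speed limits (rad/s): [2.57, 2.57, 3.14, 3.14, 3.14, 3.14, 3.14].

### API

Orientations are given as a unit quaternion [x, y, z, w].
In Python, from rig import * gives the robot as it stands. The module is installed in compiled form; this text tells all that it offers.
- The arm moves only by the shell command python3 -m jog 'ROWS' [FORCE]. ROWS is JSON, a list of rows, each a list of 3 entries, a list of its own where there are three numbers: the turn, a rotation vector about the tool's x, y, z in rad, then the shift along the tool's x, y, z in m, then the closure, from 0 (fully open) to 1 (shut). A call has 1 to 12 rows; each row is the pose to reach, as a shift and turn from the pose commanded when the call began, along the tool's axes at that moment; what a row does not reach only later rows make up. A row lasts 1/12 s, in which the tool goes at most 41.7 mm and 7.16 degrees, less where a joint would pass 70% of its speed; a pose out of reach is approached as far as the arm can. A call with a gripper value outside its range is refused whole. The fingers move at their own pace and stop on an object; FORCE is the grip in N (left out, the last holds). Time passes only in rows, so rows that repeat a pose let the fingers close. It gives the time, the measured TCP pose, the force and the opening at its end, in the units of the state.
- get_obs(): the state, without advancing time (a new reading comes with each control period).
- snapshot(name): name is "side" or "top"; returns (picture, depth): 420x560x3 uint8, red, green, blue; 420x560 float32, m along the optical axis (not along the pixel's ray), 0 where there is no reading.
- calibration(name): a dict with "fov_y" (degrees; the focal length in pixels is half the picture's height over the tangent of half this angle, whatever the lens; pixels are square), "cx", "cy" (the principal point, pixels), "R" (3x3) and "t" (3): a world point X has camera coordinates R X + t. Camera axes: x right, y down, z forward; pixel columns grow to the right and rows downward; lengths in m; the calibration is good to about 2 mm. A picture is of the moment at which its call begins. calibration takes no time and is no camera call.
- hand_in(): hands the job in, once; it reports no verdict.
The state is a dict: "t": time; "q": joint angles; "joint_vel": joint speeds; "joint_efforts": joint torques, N m; "tool_pos": TCP position; "tcp_rot": TCP orientation; "wrist_force": force on the tool from outside, world axes, zero at the start; "ft_torque": the same for the moment, N m; "finger_gap": opening from 0.0 (shut) to 1.0 (fully open).
Only numpy, scipy, OpenCV 4.12 (cv2) and the standard library are available. Lean on these libraries where they do the work, as an engineer would, in place of code of your own. Each camera call takes 0.05 s, during which the arm holds its last target. There are 200 camera calls.

## Working session

There is one attempt and no reset: what is moved stays moved. The work goes in short steps, Python scripts to look and compute and a shell command to move; the robot and the scene stay as the last step left them, time stands still between calls to the robot, and variables do not carry over. Pictures are saved under pics/ and viewed, about 8 in all and at most 12, crops included, and the job is handed in when it is done.

```bash
mkdir -p pics
cat > h.py <<'E'
from rig import *
import numpy as np, cv2
def world(name,u,v,d):
    c=calibration(name); f=210/np.tan(np.radians(c["fov_y"])/2)
    p=np.array([(u-c["cx"])/f*d,(v-c["cy"])/f*d,d]); return np.array(c["R"]).T@(p-np.array(c["t"]))
def save(n,im): cv2.imwrite("pics/"+n,im[:,:,::-1])
E
python3 - <<'E'
from h import *
for n in("top","side"):
    im,d=snapshot(n); np.savez(n+".npz",im=im,d=d); save(n+"1.png",im); c=calibration(n); print(n,c)
o=get_obs(); print(o)
E
```

```text
top {'fov_y': 48.74480199778971, 'cx': 290.2506581787835, 'cy': 215.67709304161116, 'R': array([[-0.02618396, -0.99950251, -0.01758229],
       [-0.99292133,  0.02804184, -0.11541614],
       [ 0.11585176,  0.01443578, -0.99316161]]), 't': array([0.06738995, 0.61048962, 1.19365908])}
side {'fov_y': 48.277349871321995, 'cx': 281.1630397478758, 'cy': 208.02659269886306, 'R': array([[ 0.98480113, -0.17359334,  0.00566358],
       [-0.13181638, -0.76823714, -0.62644723],
       [ 0.11309804,  0.61617939, -0.77944326]]), 't': array([-0.58522661,  0.12497387,  1.05407749])}
{'t': 0.1, 'q': array([ 1.22302666,  0.39909843,  0.04506073,  1.53771056, -0.01870551,
        1.20691473, -0.05067341]), 'joint_vel': array([ 3.40375048e-04, -6.43954654e-04, -6.86798502e-05, -3.81354003e-03,
       -1.89392095e-03, -5.28911996e-04, -3.82656586e-04]), 'joint_efforts': array([ 3.85542487e-03, -4.76263011e+01,  1.37034550e+00, -2.54950780e+01,
        1.20371167e-02,  5.07006043e-03, -3.41138207e-05]), 'tool_pos': array([ 0.15992367, -0.62948014,  0.24739982]), 'tcp_rot': array([ 7.89405521e-01, -6.13871479e-01, -7.10482742e-04, -4.75006467e-04]), 'wrist_force': array([-0.20062428, -0.04564569, -0.56940517]), 'ft_torque': array([ 0.00089948, -0.01075673, -0.00168292]), 'finger_gap': 1.0003262027816142}
```

View pics/top1.png

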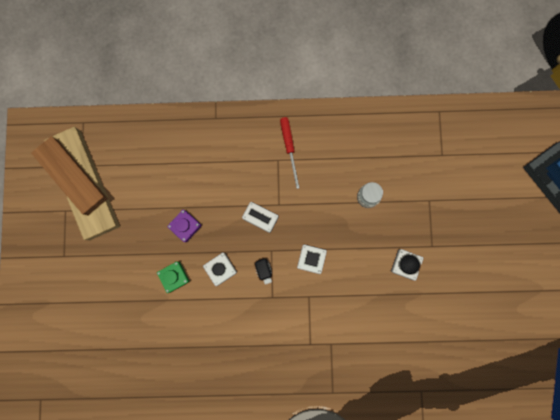

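View pics/side1.png

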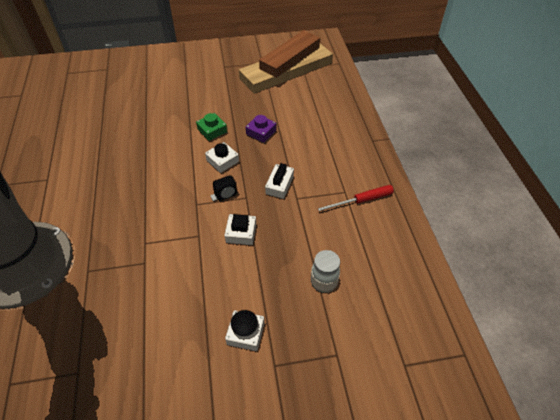

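The top picture shows the round sender at (219,269), bar (261,217), square (312,259), stop (409,264), tape (264,270), jar (371,194), and look-alikes at (172,277) and (184,226). The side view agrees.

Run:
```python
from h import *
for n,pts in (("top",dict(round=(219,269),bar=(261,217),square=(312,259),stop=(409,264),tape=(264,270),jar=(371,194),green=(172,277))),("side",dict(round=(221,151),bar=(280,174),square=(240,223),stop=(244,323)))):
    z=np.load(n+".npz"); im,d=z["im"],z["d"]; c=calibration(n)
    for k,(u,v) in pts.items():
        r=24; V,U=np.mgrid[v-r:v+r,u-r:u+r]; V=V.ravel();U=U.ravel()
        P=np.array([world(n,a,b,d[b,a]) if d[b,a]>0 else [9,9,9] for a,b in zip(U,V)])
        g=im[V,U].max(1); c0=world(n,u,v,d[v,u])
        near=np.hypot(*(P-c0)[:,:2].T)<.05
        for lab,m in(("cap",near&(P[:,2]>.046)&(P[:,2]<.1)),("body",near&(P[:,2]>.026)&(P[:,2]<.1))):
            if m.sum()<4: print(n,k,lab,"few",c0.round(3)); continue
            Q=P[m]; q=Q[:,:2].astype(np.float32); b=cv2.minAreaRect(q*1000)
            print(n,k,lab,m.sum(),"z",np.median(Q[:,2]).round(3),"mean",q.mean(0).round(4),"rect",np.round(b[0],1),np.round(b[1],1),round(b[2]))
```

```text
top round cap 151 z 0.054 mean [0.4771 0.2405] rect [477.7 239.9] [33.3 33.6] 89
top round body 596 z 0.035 mean [0.4769 0.2396] rect [477.1 241.2] [64.2 64.6] 32Traceback (most recent call last):
  File "<stdin>", line 6, in <module>
  File "h.py", line 4, in world
    c=calibration(name); f=210/np.tan(np.radians(c["fov_y"])/2)
ValueError: time passes only in moves, steps and waits
```

```bash
cat > h.py <<'E'
from rig import *
import numpy as np, cv2
CAL={n:calibration(n) for n in("top","side")}
def world(name,u,v,d):
    c=CAL[name]; f=210/np.tan(np.radians(c["fov_y"])/2)
    p=np.array([(u-c["cx"])/f*d,(v-c["cy"])/f*d,d]); return np.array(c["R"]).T@(p-np.array(c["t"]))
def save(n,im): cv2.imwrite("pics/"+n,im[:,:,::-1])
E
cat > m.py <<'E'
from h import *
def meas(n,pts,im,d):
    for k,(u,v) in pts.items():
        r=24; V,U=np.mgrid[v-r:v+r,u-r:u+r]; V=V.ravel();U=U.ravel()
        P=np.array([world(n,a,b,d[b,a]) if d[b,a]>0 else [9,9,9] for a,b in zip(U,V)])
        c0=world(n,u,v,d[v,u]); near=np.hypot(*(P-c0)[:,:2].T)<.05
        for lab,m in(("cap",near&(P[:,2]>.042)&(P[:,2]<.1)),("body",near&(P[:,2]>.026)&(P[:,2]<.1))):
            if m.sum()<4: print(n,k,lab,"few",c0.round(3)); continue
            Q=P[m]; q=Q[:,:2].astype(np.float32); b=cv2.minAreaRect(q*1000)
            print(n,k,lab,m.sum(),"z",np.median(Q[:,2]).round(4),"mean",q.mean(0).round(4),"rect",np.round(b[0],1),np.round(b[1],1),round(b[2]))
E
python3 - <<'E'
from m import *
for n,pts in (("top",dict(round=(219,269),bar=(261,217),square=(312,259),stop=(409,264),tape=(264,270),jar=(371,194),green=(172,277))),("side",dict(round=(221,151),bar=(280,174),square=(240,223)))):
    z=np.load(n+".npz"); meas(n,pts,z["im"],z["d"])
E
```

```text
top round cap 153 z 0.0541 mean [0.4771 0.2406] rect [476.8 240.5] [33.7 34. ] 43
top round body 596 z 0.0351 mean [0.4769 0.2396] rect [477.1 241.2] [64.2 64.6] 32
top bar cap 162 z 0.0543 mean [0.6128 0.1316] rect [612.9 131.3] [59.6 18. ] 61
top bar body 590 z 0.0353 mean [0.6117 0.1306] rect [612.9 131.4] [84.2 50.5] 61
top square cap 193 z 0.0545 mean [ 0.4972 -0.0028] rect [497.4  -2.9] [35.7 35.9] 74
top square body 594 z 0.0358 mean [ 0.4968 -0.0027] rect [497.2  -3. ] [64.  63.8] 74
top stop cap 349 z 0.0604 mean [ 0.4762 -0.2525] rect [ 476.4 -253.3] [52.5 51.2] 88
top stop body 610 z 0.0562 mean [ 0.4762 -0.2489] rect [ 476.5 -253. ] [64.9 64.5] 68
top tape cap 284 z 0.0491 mean [0.4742 0.1256] rect [474.3 125.9] [54.2 37.1] 17
top tape body 297 z 0.049 mean [0.4742 0.1252] rect [474.3 125.9] [54.2 37.3] 17
top jar cap 445 z 0.0841 mean [ 0.6576 -0.1572] rect [ 659.1 -158.8] [55.6 55.7] 10
top jar body 472 z 0.0839 mean [ 0.6569 -0.1565] rect [ 658.9 -158.6] [55.9 56.1] 10
top green cap 163 z 0.054 mean [0.4599 0.3652] rect [460.1 366.2] [34.  34.1] 34
top green body 604 z 0.0354 mean [0.4598 0.364 ] rect [459.7 366.4] [64.2 66.4] 28
side round cap 137 z 0.0523 mean [0.4774 0.237 ] rect [476.5 240.1] [36.2 33.9] 86
side round body 456 z 0.0339 mean [0.477 0.231] rect [477.2 239.6] [63.8 67.5] 32
side bar cap 165 z 0.0527 mean [0.6122 0.1271] rect [612.8 130.7] [65.3 19.5] 61
side bar body 531 z 0.034 mean [0.6121 0.1229] rect [613.  130.1] [87.1 50.8] 62
side square cap 252 z 0.0524 mean [ 0.4973 -0.0064] rect [497.6  -3.5] [39.2 36.3] 74
side square body 664 z 0.0348 mean [ 0.4971 -0.0113] rect [496.8  -5.1] [64.7 64.5] 75
```

```bash
python3 -m jog '[[[0,0,-0.6],[-0.12,-0.18,0.04],1],[[0,0,-0.6],[-0.12,-0.18,0.04],1],[[0,0,-0.6],[-0.12,-0.18,0.04],1],[[0,0,-0.6],[-0.12,-0.18,0.04],1],[[0,0,-0.6],[-0.12,-0.18,0.04],1],[[0,0,-1.2],[-0.25,-0.36,0.088],1],[[0,0,-1.2],[-0.25,-0.36,0.088],1],[[0,0,-1.2],[-0.25,-0.36,0.088],1],[[0,0,-1.2],[-0.25,-0.36,0.088],1],[[0,0,-1.2],[-0.25,-0.36,0.088],1],[[0,0,-1.2],[-0.25,-0.36,0.088],1],[[0,0,-1.2],[-0.25,-0.36,0.088],1]]' 20
cat > go.py <<'E'
import sys
from rig import *
from scipy.spatial.transform import Rotation as R
import numpy as np
o=get_obs(); r=R.from_quat(o["tcp_rot"]); p=o["tool_pos"]; t=np.array([float(a) for a in sys.argv[1:4]])
x=r.as_matrix()[:,0]; yaw=np.arctan2(x[1],x[0]); print("t",o["t"],"pos",p.round(4),"yaw",np.degrees(yaw).round(1),"zaxis",r.as_matrix()[:,2].round(3),"q7",o["q"][6].round(2),"F",o["wrist_force"].round(2),"gap",round(o["finger_gap"],3))
print("shift",(r.inv().apply(t-p)).round(4), "turn z",-((np.radians(float(sys.argv[4]))-yaw+np.pi)%(2*np.pi)-np.pi))
E
python3 go.py 0.477 0.2405 0.12 61
```

```text
t: 1.1
tool_pos: [0.4516, -0.2911, 0.1591]
tcp_rot: [0.998, -0.055, 0.0, -0.003]
wrist_force: [0.1, 0.6, 0.2]
finger_gap: 0.0
t 1.1 pos [ 0.4516 -0.2911  0.1591] yaw -6.3 zaxis [ 0.001  0.005 -1.   ] q7 0.27 F [0.06 0.64 0.18] gap 0.0
shift [-0.0333 -0.531   0.0419] turn z -1.1750124496621561
```

```bash
python3 -m jog '[[[0,0,-1.17],[-0.033,-0.531,0.04],1],[[0,0,-1.17],[-0.033,-0.531,0.04],1],[[0,0,-1.17],[-0.033,-0.531,0.04],1],[[0,0,-1.17],[-0.033,-0.531,0.04],1],[[0,0,-1.17],[-0.033,-0.531,0.04],1],[[0,0,-1.17],[-0.033,-0.531,0.04],1],[[0,0,-1.17],[-0.033,-0.531,0.04],1],[[0,0,-1.17],[-0.033,-0.531,0.04],1],[[0,0,-1.17],[-0.033,-0.531,0.04],1],[[0,0,-1.17],[-0.033,-0.531,0.04],1],[[0,0,-1.17],[-0.033,-0.531,0.04],1],[[0,0,-1.17],[-0.033,-0.531,0.04],1]]'
python3 go.py 0.477 0.2405 0.085 61
```

```text
t: 2.1
tool_pos: [0.4771, 0.1998, 0.1224]
tcp_rot: [0.866, 0.5, -0.0, 0.0]
wrist_force: [0.2, -0.0, 1.0]
finger_gap: 0.002
t 2.1 pos [0.4771 0.1998 0.1224] yaw 60.0 zaxis [-0.    -0.001 -1.   ] q7 0.26 F [ 0.16 -0.03  1.02] gap 0.002
shift [ 0.0352 -0.0204  0.0374] turn z -0.017507252677110063
```

```bash
python3 -m jog '[[[0,0,0],[0.03,-0.017,0],1],[[0,0,0],[0.03,-0.017,0],1],[[0,0,0],[0.03,-0.017,0.03],1],[[0,0,0],[0.03,-0.017,0.03],1],[[0,0,0],[0.03,-0.017,0.03],1],[[0,0,0],[0.03,-0.017,0.03],1]]'
python3 go.py 0.477 0.2405 0.071 61
python3 - <<'E'
from h import *
a,_=snapshot("top"); b,_=snapshot("side")
A=cv2.resize(a[200:320,150:290],None,fx=3,fy=3); B=cv2.resize(b[80:200,150:290],None,fx=3,fy=3)
save("round1.png",np.vstack([np.hstack([A,B])])[:, :800])
E
```

```text
t: 2.6
tool_pos: [0.4777, 0.2323, 0.0931]
tcp_rot: [0.866, 0.5, -0.0, 0.0]
wrist_force: [0.5, 0.1, 0.7]
finger_gap: 0.002
t 2.6 pos [0.4777 0.2323 0.0931] yaw 60.0 zaxis [-0.    -0.001 -1.   ] q7 0.17 F [0.47 0.07 0.74] gap 0.002
shift [ 0.0068 -0.0047  0.022 ] turn z -0.017709711389267024
```

View pics/round1.png

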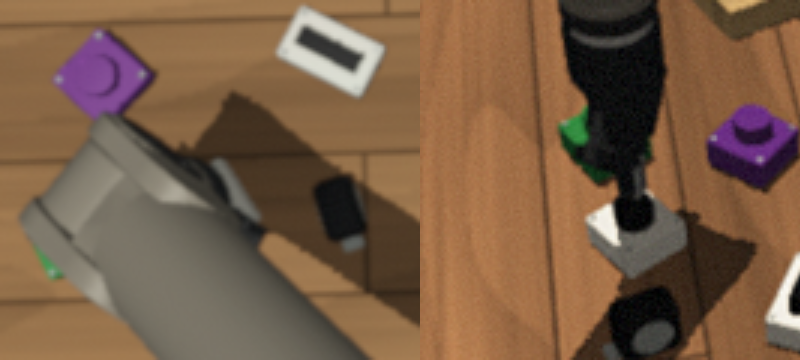

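The side crop shows the shut fingertips at about (628,180), right above the round cap at (632,212), with free space around. Next I go down to just above contact.

```bash
python3 -m jog '[[[0,0,0],[0.007,-0.005,0],1],[[0,0,0],[0.007,-0.005,0.01],1],[[0,0,0],[0.007,-0.005,0.018],1],[[0,0,0],[0.007,-0.005,0.022],1],[[0,0,0],[0.007,-0.005,0.025],1],[[0,0,0],[0.007,-0.005,0.025],1]]'
python3 go.py 0.477 0.2405 0.0595 61
```

```text
t: 3.2
tool_pos: [0.4762, 0.2415, 0.067]
tcp_rot: [0.866, 0.5, -0.001, -0.0]
wrist_force: [-0.6, -0.6, 1.8]
finger_gap: 0.002
t 3.2 pos [0.4762 0.2415 0.067 ] yaw 60.1 zaxis [-0.001 -0.001 -1.   ] q7 0.12 F [-0.64 -0.61  1.82] gap 0.002
shift [-0.0005  0.0012  0.0075] turn z -0.016420354717732177
```

```bash
python3 -m jog '[[[0,0,0],[0,0,0.002],1],[[0,0,0],[0,0,0.004],1],[[0,0,0],[0,0,0.005],1],[[0,0,0],[0,0,0.005],1]]'; python3 -m jog '[[[0,0,0],[0,0,0.001],1],[[0,0,0],[0,0,0.002],1],[[0,0,0],[0,0,0.002],1]]'
```

```text
t: 3.53
tool_pos: [0.4764, 0.2416, 0.0626]
tcp_rot: [0.866, 0.5, -0.0, 0.0]
wrist_force: [-2.2, -1.3, 2.8]
finger_gap: 0.0
t: 3.78
tool_pos: [0.4766, 0.2416, 0.0607]
tcp_rot: [0.866, 0.5, -0.0, 0.0]
wrist_force: [-2.4, -1.1, 2.8]
finger_gap: 0.0
```

```bash
python3 -m jog '[[[0,0,0],[0,0,0.001],1],[[0,0,0],[0,0,0.0015],1],[[0,0,0],[0,0,0.002],1],[[0,0,0],[0,0,0.002],1]]'
```

```text
t: 4.12
tool_pos: [0.4767, 0.2417, 0.0588]
tcp_rot: [0.866, 0.5, -0.0, 0.0]
wrist_force: [-2.2, -0.4, 3.8]
finger_gap: -0.004
```

```bash
python3 -m jog '[[[0,0,0],[0,0,0.001],1],[[0,0,0],[0,0,0.002],1],[[0,0,0],[0,0,0.002],1]]'; python3 -m jog '[[[0,0,0],[0,0,-0.01],1],[[0,0,0],[0,0,-0.03],1],[[0,0,0],[0,0,-0.06],1],[[0,0,0],[0,0,-0.06],1],[[0,0,0],[0,0,-0.06],1]]'
python3 go.py 0.6128 0.131 0.115 61
```

```text
t: 4.37
tool_pos: [0.4767, 0.2417, 0.057]
tcp_rot: [0.866, 0.5, 0.0, 0.0]
wrist_force: [-2.6, -0.5, 7.5]
finger_gap: 0.002
t: 4.78
tool_pos: [0.4783, 0.2423, 0.1186]
tcp_rot: [0.866, 0.5, 0.002, 0.0]
wrist_force: [0.5, -0.2, -0.3]
finger_gap: -0.003
t 4.7833 pos [0.4783 0.2423 0.1186] yaw 60.0 zaxis [ 0.004  0.002 -1.   ] q7 0.18 F [ 0.54 -0.24 -0.25] gap -0.003
shift [-0.0293  0.1721  0.004 ] turn z -0.01695140471114076
```

The force rose from 3 to 7.5 N over the last few mm, so the button bottomed out. Next is the bar, then a check of the round cap from above.

```bash
python3 -m jog '[[[0,0,0],[-0.03,0.172,0],1],[[0,0,0],[-0.03,0.172,0],1],[[0,0,0],[-0.03,0.172,0],1],[[0,0,0],[-0.03,0.172,0],1],[[0,0,0],[-0.03,0.172,0],1],[[0,0,0],[-0.03,0.172,0.025],1],[[0,0,0],[-0.03,0.172,0.025],1],[[0,0,0],[-0.03,0.172,0.025],1]]'
python3 go.py 0.6128 0.131 0.072 61
python3 - <<'E'
from m import *
a,d=snapshot("side"); b,_=snapshot("top")
meas("side",dict(round=(221,153)),a,d)
save("bar1.png",np.hstack([cv2.resize(a[100:220,180:320],None,fx=2.8,fy=2.8),cv2.resize(b[180:300,180:320],None,fx=2.8,fy=2.8)]))
E
```

```text
t: 5.45
tool_pos: [0.6087, 0.1294, 0.0897]
tcp_rot: [0.866, 0.501, -0.002, -0.001]
wrist_force: [-0.7, -0.9, -0.7]
finger_gap: 0.002
t 5.45 pos [0.6087 0.1294 0.0897] yaw 60.1 zaxis [-0.005 -0.001 -1.   ] q7 0.42 F [-0.69 -0.87 -0.7 ] gap 0.002
shift [0.0035 0.0028 0.0177] turn z -0.016036675823584368
side round cap 78 z 0.0434 mean [0.477 0.24 ] rect [476. 240.] [32.8 34.5] 42
side round body 451 z 0.0335 mean [0.4773 0.2341] rect [477.8 239. ] [64.8 66. ] 32
```

View pics/bar1.png

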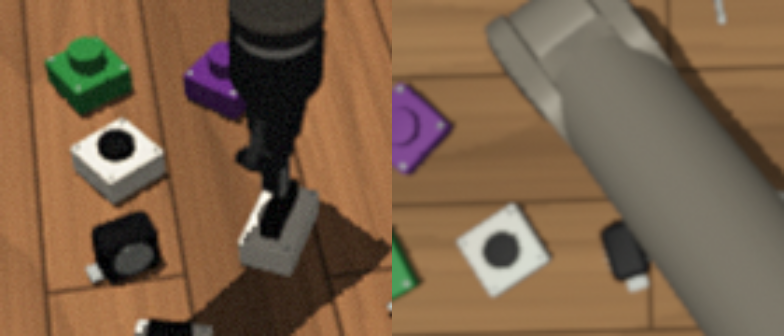

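In the side crop the round cap at (115,145) is visibly low (top measured at 43 mm) and its box has not moved. The fingertips stand over the bar at (278,205).

```bash
python3 -m jog '[[[0,0,0],[0.003,0.0025,0],1],[[0,0,0],[0.003,0.0025,0.008],1],[[0,0,0],[0.003,0.0025,0.013],1],[[0,0,0],[0.003,0.0025,0.016],1],[[0,0,0],[0.003,0.0025,0.016],1]]'
python3 go.py 0.6128 0.131 0.057 61
```

```text
t: 5.97
tool_pos: [0.6136, 0.1309, 0.0747]
tcp_rot: [0.866, 0.501, -0.001, -0.0]
wrist_force: [0.1, -0.3, -0.7]
finger_gap: -0.001
t 5.9667 pos [0.6136 0.1309 0.0747] yaw 60.1 zaxis [-0.002 -0.001 -1.   ] q7 0.41 F [ 0.13 -0.27 -0.7 ] gap -0.001
shift [-0.0003 -0.0007  0.0177] turn z -0.016263962330414827
```

```bash
python3 -m jog '[[[0,0,0],[0,0,0.002],1],[[0,0,0],[0,0,0.004],1],[[0,0,0],[0,0,0.006],1],[[0,0,0],[0,0,0.008],1],[[0,0,0],[0,0,0.01],1],[[0,0,0],[0,0,0.012],1],[[0,0,0],[0,0,0.014],1],[[0,0,0],[0,0,0.015],1],[[0,0,0],[0,0,0.015],1]]'; python3 -m jog '[[[0,0,0],[0,0,0.001],1],[[0,0,0],[0,0,0.002],1],[[0,0,0],[0,0,0.002],1]]'
```

```text
t: 6.72
tool_pos: [0.6145, 0.1312, 0.0606]
tcp_rot: [0.866, 0.5, 0.0, 0.0]
wrist_force: [-0.9, -0.0, 3.4]
finger_gap: 0.002
t: 6.97
tool_pos: [0.6146, 0.1312, 0.0589]
tcp_rot: [0.866, 0.5, 0.0, 0.0]
wrist_force: [-1.0, -0.9, 4.1]
finger_gap: 0.003
```

```bash
python3 -m jog '[[[0,0,0],[0,0,0.001],1],[[0,0,0],[0,0,0.002],1],[[0,0,0],[0,0,0.002],1]]';  python3 -m jog '[[[0,0,0],[0,0,-0.01],1],[[0,0,0],[0,0,-0.03],1],[[0,0,0],[0,0,-0.06],1],[[0,0,0],[0,0,-0.06],1],[[0,0,0],[0,0,-0.06],1]]'
python3 go.py 0.4973 -0.003 0.115 74
```

```text
t: 7.22
tool_pos: [0.6145, 0.1312, 0.0571]
tcp_rot: [0.866, 0.5, 0.0, 0.0]
wrist_force: [-1.7, -0.5, 6.6]
finger_gap: -0.001
t: 7.63
tool_pos: [0.6154, 0.1316, 0.1186]
tcp_rot: [0.866, 0.5, 0.002, 0.001]
wrist_force: [0.0, -0.1, -1.1]
finger_gap: 0.0
t 7.6333 pos [0.6154 0.1316 0.1186] yaw 60.0 zaxis [ 0.003  0.001 -1.   ] q7 0.44 F [ 0.04 -0.12 -1.05] gap 0.0
shift [-0.1756 -0.0352  0.0031] turn z -0.2435358154225984
```

```bash
python3 -m jog '[[[0,0,-0.24],[-0.175,-0.035,0],1],[[0,0,-0.24],[-0.175,-0.035,0],1],[[0,0,-0.24],[-0.175,-0.035,0],1],[[0,0,-0.24],[-0.175,-0.035,0],1],[[0,0,-0.24],[-0.175,-0.035,0],1],[[0,0,-0.24],[-0.175,-0.035,0.02],1],[[0,0,-0.24],[-0.175,-0.035,0.025],1],[[0,0,-0.24],[-0.175,-0.035,0.025],1]]'
python3 go.py 0.4973 -0.003 0.072 74
python3 - <<'E'
from m import *
a,d=snapshot("side"); b,_=snapshot("top")
meas("side",dict(bar=(280,176)),a,d)
save("sq1.png",np.hstack([cv2.resize(a[130:270,180:320],None,fx=2.8,fy=2.8),cv2.resize(b[180:320,240:380],None,fx=2.8,fy=2.8)]))
E
```

```text
t: 8.3
tool_pos: [0.495, -0.003, 0.09]
tcp_rot: [0.8, 0.601, -0.002, -0.001]
wrist_force: [0.5, -0.1, 0.6]
finger_gap: -0.001
t 8.3 pos [ 0.495 -0.003  0.09 ] yaw 73.8 zaxis [-0.004  0.001 -1.   ] q7 0.86 F [ 0.51 -0.1   0.6 ] gap -0.001
shift [0.0007 0.0023 0.018 ] turn z -0.003214687891298862
side bar cap 93 z 0.0435 mean [0.6132 0.1301] rect [613.6 130.4] [62.1 17.7] 60
side bar body 524 z 0.0338 mean [0.6122 0.125 ] rect [613.1 130.8] [86.6 50.7] 61
```

View pics/sq1.png

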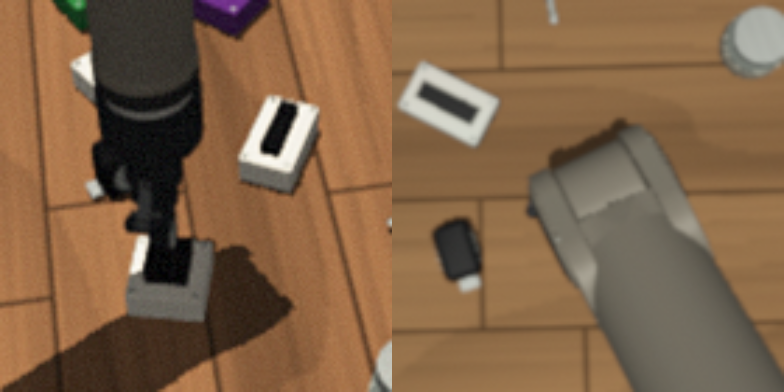

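The bar cap at (278,128) is down (43.5 mm) and its box is unmoved. The fingertips are over the square cap at (165,258).

```bash
python3 -m jog '[[[0,0,0],[0,0.001,0.005],1],[[0,0,0],[0,0.001,0.01],1],[[0,0,0],[0,0.001,0.014],1],[[0,0,0],[0,0.001,0.016],1],[[0,0,0],[0,0.001,0.016],1]]'
python3 go.py 0.4973 -0.003 0.057 74;  python3 -m jog '[[[0,0,0],[0,0,0.002],1],[[0,0,0],[0,0,0.004],1],[[0,0,0],[0,0,0.006],1],[[0,0,0],[0,0,0.008],1],[[0,0,0],[0,0,0.01],1],[[0,0,0],[0,0,0.012],1],[[0,0,0],[0,0,0.014],1],[[0,0,0],[0,0,0.015],1],[[0,0,0],[0,0,0.015],1]]'
```

```text
t: 8.82
tool_pos: [0.4972, -0.0031, 0.0752]
tcp_rot: [0.8, 0.601, -0.0, -0.0]
wrist_force: [-0.7, 0.1, 0.3]
finger_gap: -0.005
t 8.8167 pos [ 0.4972 -0.0031  0.0752] yaw 73.8 zaxis [-0.001  0.    -1.   ] q7 0.84 F [-0.69  0.13  0.31] gap -0.005
shift [0.0001 0.0001 0.0182] turn z -0.003075829943485431
t: 9.57
tool_pos: [0.4978, -0.0033, 0.0607]
tcp_rot: [0.8, 0.6, 0.0, 0.0]
wrist_force: [-0.9, -0.8, 1.6]
finger_gap: 0.001
```

```bash
python3 -m jog '[[[0,0,0],[0,0,0.001],1],[[0,0,0],[0,0,0.002],1],[[0,0,0],[0,0,0.003],1],[[0,0,0],[0,0,0.004],1],[[0,0,0],[0,0,0.004],1]]';  python3 -m jog '[[[0,0,0],[0,0,-0.01],1],[[0,0,0],[0,0,-0.03],1],[[0,0,0],[0,0,-0.07],1],[[0,0,0],[0,0,-0.11],1],[[0,0,0],[0,0,-0.15],1],[[0,0,0],[0,0,-0.15],1],[[0,0,0],[0,0,-0.15],1]]'
python3 go.py 0.45 -0.14 0.25 74
```

```text
t: 9.98
tool_pos: [0.4979, -0.0032, 0.057]
tcp_rot: [0.8, 0.6, 0.0, 0.0]
wrist_force: [-0.8, -0.7, 5.9]
finger_gap: 0.002
t: 10.57
tool_pos: [0.4989, -0.0032, 0.2093]
tcp_rot: [0.8, 0.6, 0.002, 0.002]
wrist_force: [-0.5, -0.1, -0.4]
finger_gap: -0.005
t 10.5667 pos [ 0.4989 -0.0032  0.2093] yaw 73.8 zaxis [ 0.005 -0.001 -1.   ] q7 1.01 F [-0.48 -0.13 -0.36] gap -0.005
shift [-0.145  -0.0086 -0.0407] turn z -0.003900195706234122
```

Shifting aside at height to see the square and everything else.

```bash
python3 -m jog '[[[0,0,0],[-0.13,0,-0.02],1],[[0,0,0],[-0.13,0,-0.02],1],[[0,0,0],[-0.13,0,-0.02],1],[[0,0,0],[-0.13,0,-0.02],1],[[0,0,0],[-0.13,0,-0.02],1],[[0,0,0],[-0.13,0,-0.02],1]]'
python3 - <<'E'
from m import *
a,d=snapshot("side"); b,e=snapshot("top")
save("end.png",a)
meas("side",dict(round=(221,153),bar=(280,176),square=(240,225)),a,d)
meas("top",dict(round=(219,269),bar=(261,217),square=(312,259),stop=(409,264),tape=(264,270),jar=(371,194)),b,e)
E
```

```text
t: 11.07
tool_pos: [0.4604, -0.1276, 0.2256]
tcp_rot: [0.8, 0.6, -0.0, -0.001]
wrist_force: [0.2, 0.8, 0.4]
finger_gap: -0.001
side round cap few [ 0.475 -0.162  0.425]
side round body few [ 0.475 -0.162  0.425]
side bar cap 93 z 0.0433 mean [0.613  0.1299] rect [612.8 129.7] [63.4 17.6] 62
side bar body 518 z 0.0337 mean [0.6121 0.125 ] rect [613.7 131.2] [89.1 50.4] 62
side square cap 154 z 0.0437 mean [ 0.4982 -0.0046] rect [497.8  -4.3] [37.1 35.1] 75
side square body 640 z 0.0342 mean [ 0.4976 -0.0091] rect [497.2  -4.6] [67.5 63.9] 74
top round cap 122 z 0.0445 mean [0.4775 0.2414] rect [476.5 241.3] [34.4 31.1] 88
top round body 596 z 0.0353 mean [0.4771 0.2402] rect [477.2 241.2] [63.9 64.1] 32
top bar cap 129 z 0.0443 mean [0.6129 0.1314] rect [612.9 131.2] [58.6 16.8] 62
top bar body 591 z 0.0354 mean [0.6121 0.131 ] rect [613.1 131.4] [84.1 50.2] 61
top square cap 164 z 0.045 mean [ 0.4974 -0.0032] rect [497.4  -2.7] [35.3 35.3] 74
top square body 594 z 0.0356 mean [ 0.497  -0.0027] rect [497.2  -3. ] [63.8 63.9] 74
top stop cap few [ 0.473 -0.126  0.583]
top stop body few [ 0.473 -0.126  0.583]
top tape cap 279 z 0.0493 mean [0.4738 0.1255] rect [474.2 125.9] [54.1 37.2] 17
top tape body 296 z 0.049 mean [0.4741 0.1252] rect [474.3 125.9] [54.4 37.2] 17
top jar cap 449 z 0.0843 mean [ 0.6575 -0.1571] rect [ 659.1 -159.1] [55.8 55.6] 10
top jar body 479 z 0.084 mean [ 0.6567 -0.1563] rect [ 658.7 -158.8] [56.3 56.3] 10
```

View pics/end.png

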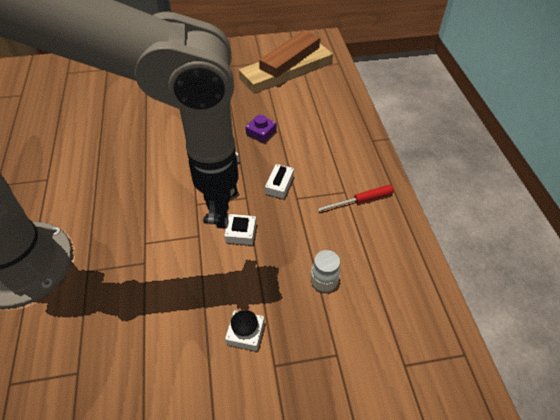

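All three caps are down at about 44 mm: bar at (280,175) and square at (240,224) here, round measured from the top camera. The stop button at (244,323) is still proud, and nothing has moved. Handing in.

```bash
python3 -c "from rig import *; print(hand_in())"
```

```text
the job is handed in; nothing more can be done
None
```

I pressed the round, then the bar, then the square button with the shut fingertips. Peak readings at the end of each press were about 7.5, 6.6 and 5.9 N. I handed the job in at about 11 s with the arm clear of everything.

- **Buttons:** the last check measured all three caps at about 44–45 mm, down from 54 mm, so they are fully in.
- **Surroundings:** the three pressed senders, the jar and the tape measure stayed within about 1 mm of their starting positions.
- **Not measured:** the arm hid the stop sender from the top camera at the end. I judged it out and untouched from the side picture only, and likewise the screwdriver.
- **Disagreement:** the side camera's final reading of the round cap failed because the arm was in the way. Its earlier reading after the press (43 mm) and the top camera's final one (44.5 mm) agree.

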